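# Find the sanding pad that still bites

### The arm

A 6-joint arm with a two-finger parallel gripper is mounted at the origin on the work surface. World frame = base frame: x ahead of the robot, y to its left, z up, the work surface at z = 0. Lengths are in mm, angles in degrees, forces in N, time in s.
With the tool pointing down it reaches from about 300 to 850 mm from the base axis. Payload 4.2 kg.
Tool frame: the origin (TCP) lies midway between the tips of the shut fingers; the grasp point (between the pads) lies 19 mm behind it; x points along the fingers, y is the direction in which the jaws open and shut, and the axes are right-handed (so a half turn about x gives the same grasp; the last joint's range is limited). The gripper opens to 91 mm and grips with 3 to 60 N. Pads are 32 mm wide; open, the fingers measure 118 mm over their backs; the gripper's body (76 mm by 178 mm) begins 60 mm behind the grasp point.
Start: joints at [-73.453, 18.312, 89.639, -0, 72.044, -1.146], TCP at [174.755, -547.817, 213.976] pointing down, gripper open.
Joint ranges: [-177.97, 177.97], [-48.28, 115.42], [12.27, 149.76], [-77.06, 257.06], [2.81, 150.46], [-146.56, 146.56]. Speed limits (degrees/s): [147.25, 147.25, 180, 180, 180, 180].

### API

Orientations are given as [roll, pitch, yaw] about the fixed x, y, z axes, in that order (R = Rz(yaw) Ry(pitch) Rx(roll)).
In Python, from workcell import env gives the robot as it stands.
- The arm moves only by the shell command python3 -m handwheel 'ROWS' [FORCE]. ROWS is text: rows parted by semicolons, each of 7 numbers parted by spaces: the turn, a rotation vector about the tool's x, y, z in degrees, then the shift along the tool's x, y, z in m, then the finger opening in m, from 0 to 0.0912. In form: rx ry rz x y z grip; .... A call has 1 to 12 rows; each row is the pose to reach, as a shift and turn from the pose commanded when the call began, along the tool's axes at that moment; what a row does not reach only later rows make up. A row lasts 1/12 s, in which the tool goes at most 41.7 mm and 7.16 degrees, less where a joint would pass 70% of its speed; a pose out of reach is approached as far as the arm can. A call with a gripper value outside its range is refused whole. The fingers move at their own pace and stop on an object; FORCE is the grip in N (left out, the last holds). Time passes only in rows, so rows that repeat a pose let the fingers close. It gives the time, the measured TCP pose, the force and the opening at its end, in the units of the state.
- env.state(): the state, without advancing time (a new reading comes with each control period).
- env.grab_frame(name): name is "scene" or "top"; returns the picture (420x560x3 uint8, red, green, blue); there is no depth.
- env.get_calibration(name): a dict with "mtx" (3x3 intrinsics, pixels), "T" (4x4, takes a point from camera to world coordinates). Camera axes: x right, y up, looking along -z (the intrinsics and any distortion apply to the point x, -y, -z); pixel columns grow to the right and rows downward; lengths in mm; the calibration is good to about 2 mm. A picture is of the moment at which its call begins. get_calibration takes no time and is no camera call.
- env.job_done(): hands the job in, once; it reports no verdict.
The state is a dict: "time_s": time; "qpos": joint angles; "qvel": joint speeds; "effort": joint torques, N m; "ee_pos": TCP position; "ee_rot": TCP orientation; "force": force on the tool from outside, world axes, zero at the start; "torque": the same for the moment, N m; "gripper_width": finger opening in mm.
Only numpy, scipy, OpenCV 4.12 (cv2) and the standard library are available. Lean on these libraries where they do the work, as an engineer would, in place of code of your own. Each camera call takes 0.05 s, during which the arm holds its last target. There are 200 camera calls.

### The job

Drag each of the three sanding pads along the shelf to feel how rough its sole is, leaving each lying flat on the shelf at least 5 cm from where it started and lifting none of them yet. Then pick up the one coarse pad and set it down, not drop it, flat on the floor of the open grey case. The two worn smooth pads must never be lifted and stay on the shelf, and the lamps and the breaker are left alone.

Things in the scene. Friction and masses are not known exactly. Their poses are not given: they have to be found in the camera images.
- pad_a: Hand sanding pad; all three look alike: grey plate with red-brown sole, 120 x 75 mm (x, y), 14 mm thick, and in its middle a blue grip block 32 mm along x, 66 mm along y, reaching from 14 to 54 mm above the underside. Origin: centre of the underside, at height 0 when on the shelf; z up; at the start x points away from the robot within 0.3 rad.
- pad_b: Same shape as pad_a. Of the three pads one is coarse and two are worn smooth, which pad has which sole (coarse_sole, worn_sole_1, worn_sole_2) is not told; feel is the only sign. Pushed along under its own weight (steel plate, 0.68 to 0.92 kg) the coarse one drags with about 6.5 to 12 N, a worn one with 0.5 to 1.1 N; pressing down adds to this in proportion.
- pad_c: Same shape as pad_a, and lying like it loose and flat on the shelf; see pad_b for how coarse and worn pads feel.
- case: Open grey plastic case, fixed to the shelf: outside 190 x 150 mm (x, y), 48 mm high, walls and floor 4 mm thick, so inside 182 x 142 mm. Its lid is folded right back on the +y side and slopes down outside it from the rim to the shelf (150 mm long). Origin: centre of the underside, on the shelf at height 0; z up; yaw within 0.3 rad of the robot's axes, the lid away to the robot's left.
- breaker: Orange three-pole circuit breaker standing upright, 70 x 54 x 85 mm, toggle towards the robot. Bystander: leave it alone. Loose; origin at the centre of its underside.
- downlight: Stubby white LED downlight lying on its side, 80 mm long along x, 90 mm across its flange. Bystander: leave it alone. Loose; origin at the centre of its underside.
- capsule_1: Clear glass halogen capsule lamp with a white base, lying down, 70 mm long along x, 18 mm thick. Bystander: leave it alone. Loose; origin at the centre of its underside.
- capsule_2: A second halogen capsule lamp like the first. Bystander: leave it alone. Loose; origin at the centre of its underside.
Not all that is in view belongs to the job. Leave any purple look-alike of the pad_a alone.

How it is judged:
By the outcome, as a careful person would: the job done as asked, in the order asked, and still so for the second after the job is handed in, with the robot touching nothing.
It also fails if it takes over 69 s, if anything falls off the work surface, if the arm or the gripper's body presses on something with over 40 N, if the wrist force passes 120 N, or if a joint passes its speed limit or range.

## Working session

There is one attempt and no reset: what is moved stays moved. The work goes in short steps, Python scripts to look and compute and a shell command to move; the robot and the scene stay as the last step left them, time stands still between calls to the robot, and variables do not carry over. Pictures are saved under pics/ and viewed, on a budget of 10 in all, crops included, one or two more only if the job needs it, and the job is handed in when it is done.

```bash
mkdir -p pics; ls
python3 - <<'E'
from workcell import env
import cv2,numpy as np
for n in("scene","top"):
    im=env.grab_frame(n); cv2.imwrite(f"pics/{n}0.png",im[:,:,::-1]); c=env.get_calibration(n); print(n,{k:np.round(v,3).tolist() if not isinstance(v,str) else v for k,v in c.items()})
print(env.state())
E
```

```text
pics
scene {'mtx': [[469.543, 0.0, 277.766], [0.0, 469.543, 203.898], [0.0, 0.0, 1.0]], 'T': [[-0.445, -0.581, 0.682, 1218.984], [0.896, -0.288, 0.339, 289.866], [-0.001, 0.762, 0.648, 650.684], [0.0, 0.0, 0.0, 1.0]]}
top {'mtx': [[527.78, 0.0, 282.511], [0.0, 527.78, 203.636], [0.0, 0.0, 1.0]], 'T': [[-0.002, 0.998, -0.061, 463.661], [-1.0, -0.003, -0.024, -63.846], [-0.024, 0.061, 0.998, 1162.24], [0.0, 0.0, 0.0, 1.0]]}
{'time_s': 0.1, 'qpos': array([-7.34524247e+01,  1.83464197e+01,  8.96990731e+01,  7.61554457e-05,
        7.20445217e+01, -1.14576052e+00]), 'qvel': array([ 0.00692137, -0.12036509, -0.15828807,  0.12243186, -0.08330119,
       -0.03378606]), 'effort': array([-1.44338405e-04, -4.13331449e+01, -2.32510847e+01,  7.28241820e-02,
        4.21863911e-02, -5.81890777e-05]), 'ee_pos': array([ 174.62844877, -547.364112  ,  213.22230809]), 'ee_rot': array([-91.19185039,  89.9099855 , 106.50146188]), 'force': array([ 0.23588432, -0.93717807, -0.08978783]), 'torque': array([ 0.0051357 ,  0.04117481, -0.01786887]), 'gripper_width': 91.22913368341149}
```

View pics/top0.png

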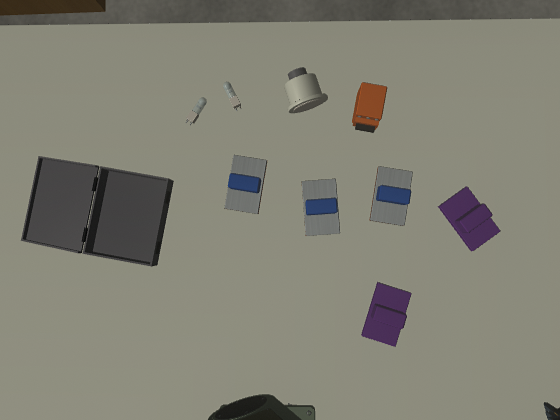

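View pics/scene0.png

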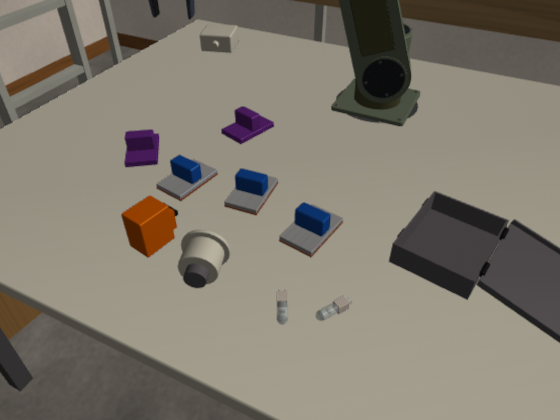

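Top view, +x is up and +y is left. The three grey plates with blue grips, at (245,184), (321,207) and (392,195), fit the pad description. The purple ones at (470,217) and (387,315) are decoys. The case is at (130,215) with its lid to the left. The breaker is at (370,105), the downlight at (305,90), and the capsules at (198,110) and (233,96).

```bash
cat > h.py <<'E'
from workcell import env
import cv2,numpy as np
from scipy.spatial.transform import Rotation as R
def ray(n,uv,z):
    c=env.get_calibration(n);K=c["mtx"];T=c["T"]
    d=T[:3,:3]@np.array([(uv[0]-K[0,2])/K[0,0],-(uv[1]-K[1,2])/K[1,1],-1.]);o=T[:3,3]
    return (o+d*(z-o[2])/d[2])
def proj(n,p):
    c=env.get_calibration(n);K=c["mtx"];T=c["T"]
    q=T[:3,:3].T@(np.array(p)-T[:3,3]);return np.array([K[0,0]*q[0]/-q[2]+K[0,2],K[1,1]*-q[1]/-q[2]+K[1,2]])
def blobs(m,amin):
    cs,_=cv2.findContours(m,cv2.RETR_EXTERNAL,cv2.CHAIN_APPROX_NONE)
    return sorted([c for c in cs if cv2.contourArea(c)>amin],key=lambda c:c[:,0,0].mean())
def rect(n,c,z):
    P=np.array([ray(n,p,z)[:2] for p in c[:,0].astype(float)],np.float32)
    (cx,cy),(w,h),a=cv2.minAreaRect(P)
    if w<h: w,h,a=h,w,a+90
    return np.round([cx,cy,w,h,(a+90)%180-90],1)  # long-axis yaw
def pads(im,n="top"):
    hsv=cv2.cvtColor(im,cv2.COLOR_RGB2HSV)
    blue=cv2.inRange(hsv,(100,120,40),(122,255,255))
    return hsv,blue
E
python3 - <<'E'
from h import *
im=env.grab_frame("top");hsv,blue=pads(im)
for p in [(115,200),(150,250),(60,200),(235,165),(310,190),(400,300),(300,350),(253,205)]: print(p,im[p[1],p[0]],hsv[p[1],p[0]])
for c in blobs(blue,60): print("blue",c[:,0].mean(0).round(1),rect("top",c,54))
bg=np.median(im[280:380,100:200].reshape(-1,3),0)
# plates: low saturation greys, brighter-than-case
lab=cv2.cvtColor(im,cv2.COLOR_RGB2LAB).astype(int);bl=cv2.cvtColor(np.uint8([[bg]]),cv2.COLOR_RGB2LAB)[0,0].astype(int)
m=(np.abs(lab-bl)[:,:,1:].sum(2)>5).astype(np.uint8)*255
m=cv2.morphologyEx(m,cv2.MORPH_OPEN,np.ones((3,3)));m=cv2.morphologyEx(m,cv2.MORPH_CLOSE,np.ones((3,3)))
print("bg",bg,bl)
for c in blobs(m,100): print(c[:,0].mean(0).round(),"z14",rect("top",c,14))
d=cv2.inRange(hsv,(0,0,0),(180,255,75));d[:140]=0;d[285:]=0
for c in blobs(d,1000): print("dark",c[:,0].mean(0).round(),"z48",rect("top",c,48),cv2.boxPoints(cv2.minAreaRect(c)).round().tolist())
f=im.copy(); v=np.hstack([cv2.resize(im[140:280,10:290],(800,400))[:,:,::-1]]);w=cv2.resize(im[140:350,220:500],(800,600),interpolation=cv2.INTER_CUBIC)[:,:,::-1]
cv2.imwrite("pics/pads.png",w);cv2.imwrite("pics/case.png",cv2.resize(im[145:280,10:190],(800,600),interpolation=cv2.INTER_CUBIC)[:,:,::-1])
E
```

```text
(115, 200) [67 66 66] [ 0  4 67]
(150, 250) [71 69 68] [10 11 71]
(60, 200) [71 70 70] [ 0  4 71]
(235, 165) [108 110 107] [ 50   7 110]
(310, 190) [113 115 112] [ 50   7 115]
(400, 300) [73 47 86] [140 116  86]
(300, 350) [142 142 127] [ 30  27 142]
(253, 205) [113 116 112] [ 53   9 116]
blue [243.3 182.6] [576.4  46.2  62.9  31.   80.3]
blue [320.6 206.2] [ 525.8 -117.8   63.8   30.6  -86.1]
blue [393.  194.9] [ 549.4 -269.4   68.6   32.    81. ]
bg [142. 142. 127.] [150 125 136]
[68. 13.] z14 [968.1 460.6 283.6  55.6  89.3]
[ 97. 210.] z14 [520.3 371.7 307.3 196.6  79.6]
[217.  11.] z14 [966.2 112.  323.3  50.6  89.3]
[240. 408.] z14 [ 98.3  53.6 115.6  31.9 -69.1]
[246. 184.] z14 [577.5  45.1 119.6  77.3  -9.8]
[297.  73.] z14 [824.9 -68.2  39.9  16.4 -71.8]
[320. 207.] z14 [ 526.8 -118.9  118.8   74.5    3.8]
[369. 106.] z14 [ 746.  -225.6  107.3   63.6  -10.9]
[386. 314.] z14 [ 295.9 -259.4  121.1   82.4  -17.6]
[390. 196.] z14 [ 550.5 -272.6  120.    80.5   -9.5]Traceback (most recent call last):
  File "<stdin>", line 11, in <module>
  File "h.py", line 15, in rect
    P=np.array([ray(n,p,z)[:2] for p in c[:,0].astype(float)],np.float32)
                ~~~^^^^^^^
  File "h.py", line 5, in ray
    c=env.get_calibration(n);K=c["mtx"];T=c["T"]
ValueError: time passes only in moves, steps and waits
```

```bash
sed -i 's/^def ray/CAL={}\ndef cal(n):\n    if n not in CAL: CAL[n]=env.get_calibration(n)\n    return CAL[n]\ndef ray/; s/c=env.get_calibration(n);K/c=cal(n);K/' h.py
python3 - <<'E'
from h import *
im=env.grab_frame("top");hsv,blue=pads(im)
d=cv2.inRange(hsv,(0,0,0),(180,255,90));d[:140]=0;d[285:]=0;d[:,200:]=0
for c in blobs(d,1000):
    print("dark",c[:,0].mean(0).round(),"z48",rect("top",c,48))
    q=cv2.approxPolyDP(c,5,True)[:,0]; print(q.tolist(),[ray("top",p,48)[:2].round().tolist() for p in q])
for p in [(101,168),(172,181),(156,265),(86,252)]: print(p,ray("top",p,48)[:2].round())
s=env.state();print(s["ee_pos"],R.from_euler("xyz",s["ee_rot"],degrees=True).as_matrix().round(3).tolist())
w=cv2.resize(im[140:350,220:500],(800,600),interpolation=cv2.INTER_CUBIC)[:,:,::-1]
k=cv2.resize(im[145:280,10:190],(800,600),interpolation=cv2.INTER_CUBIC)[:,:,::-1]
cv2.imwrite("pics/both.png",np.hstack([cv2.resize(w,(400,300)),cv2.resize(k,(400,300))]))
E
```

```text
dark [ 97. 211.] z48 [518.7 358.5 297.8 190.1  79.7]
[[38, 157], [21, 240], [157, 264], [172, 180]] [[634.0, 489.0], [456.0, 520.0], [405.0, 228.0], [583.0, 198.0]]
(101, 168) [610. 351.]
(172, 181) [581. 198.]
(156, 265) [403. 230.]
(86, 252) [430. 380.]
[ 174.67282221 -547.52024824  213.45019   ] [[-0.0, 0.304, -0.953], [0.001, -0.953, -0.304], [-1.0, -0.001, -0.0]]
```

View pics/both.png

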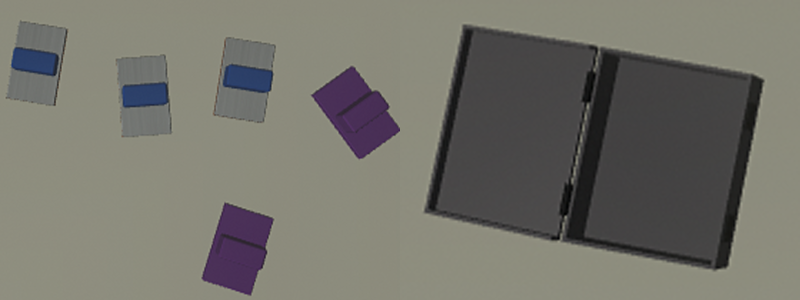

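The crop confirms the three blue-gripped pads, A left, B middle, C right; plates measure about 120x77, yaws -9.8, 3.8 and -9.5. The case interior is the right-hand tray, centre about (508,297), yaw -9.8. I'll go to C first at (550,-272).

```bash
python3 -m handwheel '-62.8 0 0 0.114 -0.148 -0.441 0.062; -62.8 0 0 0.114 -0.148 -0.441 0.062; -62.8 0 0 0.114 -0.148 -0.441 0.062; -62.8 0 0 0.114 -0.148 -0.441 0.062; -62.8 0 0 0.114 -0.148 -0.441 0.062; -62.8 0 0 0.114 -0.148 -0.441 0.062; -62.8 0 0 0.114 -0.148 -0.441 0.062; -62.8 0 0 0.114 -0.148 -0.441 0.062; -62.8 0 0 0.114 -0.148 -0.441 0.062; -62.8 0 0 0.114 -0.148 -0.441 0.062; -62.8 0 0 0.114 -0.148 -0.441 0.062; -62.8 0 0 0.114 -0.148 -0.441 0.062'
cat > st.py <<'E'
import sys
from h import *
s=env.state();M=R.from_euler("xyz",s["ee_rot"],degrees=True).as_matrix();p=s["ee_pos"]
print(round(s["time_s"],2),p.round(1),"yaw jaw",np.degrees(np.arctan2(M[1,1],M[0,1])).round(2),"tilt",M[2].round(3),"F",s["force"].round(2),"w",round(s["gripper_width"],1),"q",s["qpos"].round(0))
if len(sys.argv)>4:
    x,y,z,yaw=map(float,sys.argv[1:5]);d=M.T@(np.array([x,y,z])-p)
    Rt=R.from_euler("z",yaw,degrees=True).as_matrix()@np.array([[0,1,0],[0,0,-1],[-1,0,0]]) # cols: x down,y jaw,z
    Rt=np.column_stack([[0,0,-1],[np.cos(np.radians(yaw)),np.sin(np.radians(yaw)),0],[-0-1*0,0,0]]);Rt[:,2]=np.cross(Rt[:,0],Rt[:,1])
    print("shift m",(d/1000).round(4),"rotvec",np.degrees(R.from_matrix(M.T@Rt).as_rotvec()).round(2))
E
sed -i '/Rt=R.from_euler/d; s/\[-0-1\*0,0,0\]/[0,0,0]/' st.py
python3 st.py 550 -272 22 -9.5
```

```text
time_s: 1.2
ee_pos: [552.8, -269.5, 98.4]
ee_rot: [-173.2, 89.9, 87.5]
force: [0.7, 0.5, 0.0]
gripper_width: 62.0
1.2 [ 552.8 -269.5   98.4] yaw jaw -9.36 tilt [-1.    -0.    -0.001] F [0.74 0.54 0.03] w 62.0 q [-27.  27.  94.   0.  60. -18.]
shift m [ 0.0764 -0.0023  0.003 ] rotvec [ 0.14 -0.09  0.01]
```

```bash
python3 -m handwheel '0 0 0 0.03 -0.002 0.003 0.062; 0 0 0 0.05 -0.002 0.003 0.062; 0 0 0 0.065 -0.002 0.003 0.062; 0 0 0 0.076 -0.002 0.003 0.062; 0 0 0 0.076 -0.002 0.003 0.062; 0 0 0 0.076 -0.002 0.003 0.062'
python3 -m handwheel '0 0 0 0 -0.005 0 0.062; 0 0 0 0 -0.01 0 0.062; 0 0 0 0 -0.015 0 0.062; 0 0 0 0 -0.020 0 0.062; 0 0 0 0 -0.025 0 0.062; 0 0 0 0 -0.030 0 0.062;0 0 0 0 -0.035 0 0.062; 0 0 0 0 -0.04 0 0.062'; python3 -m handwheel '0 0 0 0 -0.005 0 0.062; 0 0 0 0 -0.01 0 0.062; 0 0 0 0 -0.015 0 0.062; 0 0 0 0 -0.020 0 0.062'; python3 -m handwheel '0 0 0 0 -0.005 0 0.062; 0 0 0 0 -0.01 0 0.062; 0 0 0 0 -0.015 0 0.062; 0 0 0 0 -0.019 0 0.062; 0 0 0 0 -0.022 0 0.062; 0 0 0 0 -0.022 0 0.062'; python3 st.py
```

```text
time_s: 1.7
ee_pos: [547.4, -275.5, 23.8]
ee_rot: [-104.2, 90.0, 156.3]
force: [0.3, 0.4, 1.0]
gripper_width: 62.2
time_s: 2.37
ee_pos: [507.7, -268.9, 24.3]
ee_rot: [69.5, 89.9, -30.0]
force: [1.7, -0.6, 1.3]
gripper_width: 61.9
time_s: 2.7
ee_pos: [487.8, -265.4, 23.9]
ee_rot: [10.4, 90.0, -89.1]
force: [2.5, -0.4, 1.3]
gripper_width: 62.2
time_s: 3.2
ee_pos: [465.2, -261.4, 23.7]
ee_rot: [-103.0, 89.9, 157.5]
force: [0.4, -1.5, -0.4]
gripper_width: 62.2
3.2 [ 465.2 -261.4   23.7] yaw jaw -9.51 tilt [-1.    -0.002 -0.001] F [ 0.39 -1.5  -0.37] w 62.2 q [-31.  26. 109.  -0.  45. -21.]
```

C drags with roughly 1–2.5 N against noise of about 1 N, so it is worn. Next is B.

```bash
python3 -m handwheel '0 0 0 -0.04 0 0 0.062; 0 0 0 -0.078 0 0 0.062; -13.3 0 0 -0.078 0.036 -0.151 0.062; -13.3 0 0 -0.078 0.036 -0.151 0.062; -13.3 0 0 -0.078 0.036 -0.151 0.062; -13.3 0 0 -0.078 0.036 -0.151 0.062; -13.3 0 0 -0.078 0.036 -0.151 0.062; -13.3 0 0 -0.078 0.036 -0.151 0.062'; python3 st.py 526 -118.5 23 3.8
```

```text
time_s: 3.87
ee_pos: [526.5, -117.5, 101.4]
ee_rot: [-93.7, 89.9, -179.7]
force: [-0.6, 0.0, 0.6]
gripper_width: 62.2
3.87 [ 526.5 -117.5  101.4] yaw jaw 3.99 tilt [-1.    -0.003 -0.   ] F [-0.62  0.02  0.58] w 62.2 q [-14.  21. 104.  -0.  56. -18.]
shift m [ 0.0784 -0.0003  0.001 ] rotvec [ 0.19 -0.01  0.14]
```

```bash
python3 -m handwheel '0 0 0 0.03 0 0 0.062; 0 0 0 0.05 0 0 0.062; 0 0 0 0.065 0 0 0.062; 0 0 0 0.078 0 0 0.062; 0 0 0 0.078 0 0 0.062; 0 0 0 0.078 0 0 0.062'
python3 -m handwheel '0 0 0 0 -0.005 0 0.062; 0 0 0 0 -0.01 0 0.062; 0 0 0 0 -0.015 0 0.062; 0 0 0 0 -0.020 0 0.062; 0 0 0 0 -0.025 0 0.062; 0 0 0 0 -0.030 0 0.062;0 0 0 0 -0.035 0 0.062; 0 0 0 0 -0.04 0 0.062'; python3 -m handwheel '0 0 0 0 -0.005 0 0.062; 0 0 0 0 -0.01 0 0.062; 0 0 0 0 -0.015 0 0.062; 0 0 0 0 -0.020 0 0.062'; python3 -m handwheel '0 0 0 0 -0.005 0 0.062; 0 0 0 0 -0.01 0 0.062; 0 0 0 0 -0.015 0 0.062; 0 0 0 0 -0.019 0 0.062; 0 0 0 0 -0.022 0 0.062; 0 0 0 0 -0.022 0 0.062'; python3 st.py
```

```text
time_s: 4.37
ee_pos: [525.8, -119.8, 23.3]
ee_rot: [-98.8, 89.8, 174.9]
force: [0.4, 0.5, -0.2]
gripper_width: 62.0
time_s: 5.03
ee_pos: [486.9, -121.6, 24.2]
ee_rot: [66.9, 89.9, -19.3]
force: [2.1, -0.2, 0.8]
gripper_width: 62.2
time_s: 5.37
ee_pos: [466.7, -122.9, 23.9]
ee_rot: [40.3, 90.0, -45.9]
force: [2.1, 0.1, 1.6]
gripper_width: 62.0
time_s: 5.87
ee_pos: [443.8, -124.2, 23.7]
ee_rot: [-103.2, 89.9, 170.6]
force: [-0.9, -0.8, -0.1]
gripper_width: 61.8
5.87 [ 443.8 -124.2   23.7] yaw jaw 3.79 tilt [-1.    -0.002 -0.   ] F [-0.91 -0.77 -0.14] w 61.8 q [-17.  21. 119.  -0.  40. -21.]
```

B is worn too, at about 2 N. Next is A.

```bash
python3 -m handwheel '0 0 0 -0.04 0 0 0.062; 0 0 0 -0.078 0 0 0.062; 13.6 0 0 -0.078 0.144 -0.161 0.062; 13.6 0 0 -0.078 0.144 -0.161 0.062; 13.6 0 0 -0.078 0.144 -0.161 0.062; 13.6 0 0 -0.078 0.144 -0.161 0.062; 13.6 0 0 -0.078 0.144 -0.161 0.062; 13.6 0 0 -0.078 0.144 -0.161 0.062; 13.6 0 0 -0.078 0.144 -0.161 0.062; 13.6 0 0 -0.078 0.144 -0.161 0.062'; python3 st.py 577 45.5 23 -9.8
```

```text
time_s: 6.7
ee_pos: [577.3, 46.2, 101.0]
ee_rot: [-64.7, 89.8, -164.4]
force: [-0.5, -0.9, 0.5]
gripper_width: 62.1
6.7 [577.3  46.2 101. ] yaw jaw -9.7 tilt [-1.    -0.003  0.001] F [-0.5  -0.9   0.49] w 62.1 q [ 3. 24. 98. -0. 58. 13.]
shift m [0.078  0.0001 0.0007] rotvec [0.1  0.08 0.17]
```

```bash
python3 -m handwheel '0 0 0 0.03 0 0 0.062; 0 0 0 0.05 0 0 0.062; 0 0 0 0.065 0 0 0.062; 0 0 0 0.078 0 0 0.062; 0 0 0 0.078 0 0 0.062; 0 0 0 0.078 0 0 0.062'
python3 -m handwheel '0 0 0 0 -0.005 0 0.062; 0 0 0 0 -0.01 0 0.062; 0 0 0 0 -0.015 0 0.062; 0 0 0 0 -0.020 0 0.062; 0 0 0 0 -0.025 0 0.062; 0 0 0 0 -0.030 0 0.062;0 0 0 0 -0.035 0 0.062; 0 0 0 0 -0.04 0 0.062'; python3 st.py
python3 - <<'E'
from h import *
im=env.grab_frame("scene");cv2.imwrite("pics/drag.png",cv2.resize(im[120:330,180:460],(800,600),interpolation=cv2.INTER_CUBIC)[:,:,::-1])
E
```

```text
time_s: 7.2
ee_pos: [576.6, 44.5, 23.5]
ee_rot: [-69.9, 89.8, -169.8]
force: [-1.0, 0.6, 1.1]
gripper_width: 61.9
time_s: 7.87
ee_pos: [540.6, 52.8, 24.9]
ee_rot: [100.1, 89.7, 0.3]
force: [5.0, 0.1, 1.2]
gripper_width: 62.2
7.87 [540.6  52.8  24.9] yaw jaw -9.79 tilt [-1.     0.005 -0.001] F [4.97 0.09 1.19] w 62.2 q [  4.  26. 108.  -0.  45.  14.]
```

View pics/drag.png

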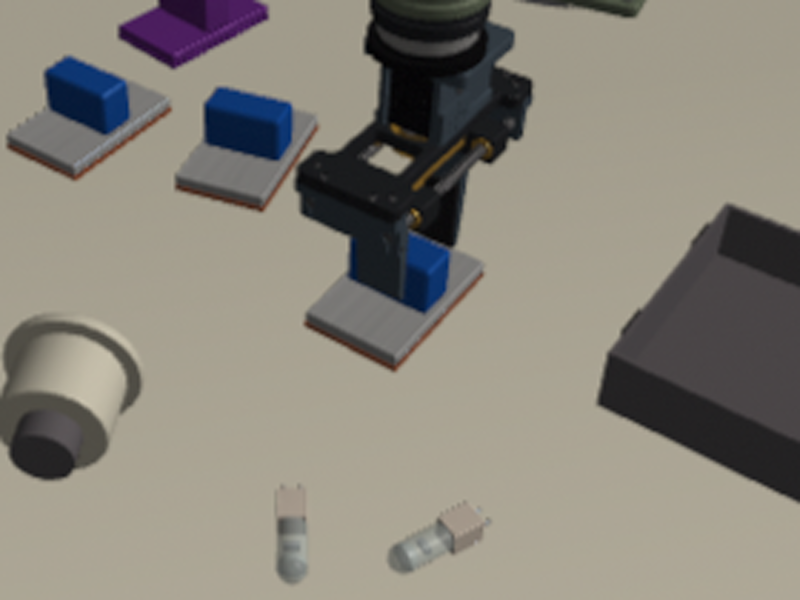

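The fingers straddle A's grip at (400,270) and A lies flat on the shelf. Pads B and C, at (250,150) and (90,115), are flat after their drags. I'll continue the drag.

```bash
python3 -m handwheel '0 0 0 0 -0.005 0 0.062; 0 0 0 0 -0.01 0 0.062; 0 0 0 0 -0.015 0 0.062; 0 0 0 0 -0.020 0 0.062'; python3 -m handwheel '0 0 0 0 -0.005 0 0.062; 0 0 0 0 -0.01 0 0.062; 0 0 0 0 -0.015 0 0.062'; python3 -m handwheel '0 0 0 0 -0.005 0 0.062; 0 0 0 0 -0.009 0 0.062; 0 0 0 0 -0.012 0 0.062; 0 0 0 0 -0.012 0 0.062'; python3 st.py
python3 - <<'E'
from h import *
im=env.grab_frame("top");hsv,blue=pads(im)
lab=cv2.cvtColor(im,cv2.COLOR_RGB2LAB).astype(int);bl=np.array([150,125,136])
m=(np.abs(lab-bl)[:,:,1:].sum(2)>5).astype(np.uint8)*255
m=cv2.morphologyEx(m,cv2.MORPH_OPEN,np.ones((3,3)));m=cv2.morphologyEx(m,cv2.MORPH_CLOSE,np.ones((3,3)))
for c in blobs(m,100): print(c[:,0].mean(0).round(),"z14",rect("top",c,14))
for c in blobs(blue,60): print("blue",c[:,0].mean(0).round(1),rect("top",c,54))
E
```

```text
time_s: 8.25
ee_pos: [521.2, 56.2, 24.9]
ee_rot: [100.8, 89.7, 1.0]
force: [6.2, -0.7, 1.4]
gripper_width: 61.8
time_s: 8.5
ee_pos: [506.4, 58.8, 24.9]
ee_rot: [101.5, 89.7, 1.7]
force: [5.5, -1.2, -0.0]
gripper_width: 62.1
time_s: 8.83
ee_pos: [493.8, 61.0, 24.9]
ee_rot: [103.5, 89.8, 3.7]
force: [3.4, 0.5, 2.7]
gripper_width: 62.0
8.83 [493.8  61.   24.9] yaw jaw -9.79 tilt [-1.     0.004 -0.001] F [3.4  0.55 2.68] w 62.0 q [  6.  23. 114.  -0.  42.  16.]
[48. 10.] z14 [968.4 483.3 238.1  55.6  89.3]
[ 97. 210.] z14 [520.3 371.6 307.2 196.6  79.6]
[204. 285.] z14 [357.8 133.2 106.8  17.7 -87.5]
[221. 254.] z14 [425.8  99.6  65.3  49.8  90. ]
[245. 195.] z14 [539.5  62.6 108.4  96.4  -9.8]
[297.  73.] z14 [824.9 -68.2  39.9  16.4 -71.8]
[322. 242.] z14 [ 450.4 -121.7  118.7   74.3    4.3]
[369. 106.] z14 [ 746.2 -225.6  106.9   63.6  -10.9]
[380.   9.] z14 [ 965.1 -253.8   66.3   43.2   89.3]
[384. 231.] z14 [ 473.6 -258.1  119.2   80.5   -9.5]
[386. 314.] z14 [ 295.9 -259.5  121.1   82.6  -17.6]
[469. 218.] z14 [ 503.2 -441.4  122.3   86.6   35.5]
blue [322.6 242.5] [ 449.6 -120.7   63.7   29.6  -85.3]
blue [386.7 231.3] [ 473.  -254.8   68.    29.5   80.4]
```

```bash
python3 -m handwheel '0 0 0 0 0.005 0 0.062; 0 0 0 0 0.01 0 0.062; 0 0 0 0 0.015 0 0.062'; python3 -m handwheel '0 0 0 0 0 0 0.062; 0 0 0 0 0 0 0.062;0 0 0 0 0 0 0.062'; python3 -m handwheel '0 0 0 0 -0.005 0 0.062; 0 0 0 0 -0.01 0 0.062'; python3 -m handwheel '0 0 0 0 -0.005 0 0.062; 0 0 0 0 -0.01 0 0.062; 0 0 0 0 -0.015 0 0.062;0 0 0 0 -0.02 0 0.062'; python3 -m handwheel '0 0 0 0 -0.005 0 0.062';  python3 -m handwheel '0 0 0 0 -0.005 0 0.062'; python3 -m handwheel '0 0 0 0 0 0 0.062; 0 0 0 0 0 0 0.062'
```

```text
time_s: 9.13
ee_pos: [506.3, 58.0, 23.4]
ee_rot: [-76.0, 89.8, -175.8]
force: [0.6, 0.2, -0.7]
gripper_width: 62.0
time_s: 9.38
ee_pos: [506.6, 58.0, 23.5]
ee_rot: [-73.8, 89.9, -173.7]
force: [-0.8, 0.0, 0.2]
gripper_width: 61.9
time_s: 9.55
ee_pos: [496.7, 59.8, 23.8]
ee_rot: [-71.2, 90.0, -171.0]
force: [-0.4, 0.3, 1.0]
gripper_width: 62.0
time_s: 9.88
ee_pos: [478.1, 63.3, 24.2]
ee_rot: [99.7, 89.9, -0.1]
force: [3.3, -1.0, -2.2]
gripper_width: 61.8
time_s: 9.97
ee_pos: [473.1, 64.2, 24.2]
ee_rot: [100.1, 89.9, 0.3]
force: [3.2, -0.6, -1.2]
gripper_width: 61.9
time_s: 10.05
ee_pos: [468.1, 65.0, 24.2]
ee_rot: [100.2, 89.9, 0.4]
force: [3.2, -0.2, -1.4]
gripper_width: 62.1
time_s: 10.22
ee_pos: [466.9, 65.0, 24.0]
ee_rot: [-79.6, 89.9, -179.4]
force: [0.6, 0.4, -0.3]
gripper_width: 62.0
```

The first and second pushes of A disagree: 5.5 N, then 3.2 N. I'll repeat the test on A with a grip and downward pressure, since the ratio Fx/Fz is much clearer and this can't lift the pad.

```bash
python3 -m handwheel '0 0 0 0 0.008 0 0.05; 0 0 0 0 0.015 0 0.04; 0 0 0 0 0.015 0 0.025;0 0 0 0 0.015 0 0.025;0 0 0 0 0.015 0 0.025;0 0 0 0 0.015 0 0.025;0 0 0 0 0.015 0 0.025' 15; python3 -m handwheel '0 0 0 0.001 0 0 0.025; 0 0 0 0.002 0 0 0.025; 0 0 0 0.002 0 0 0.025'; python3 st.py
```

```text
time_s: 10.8
ee_pos: [481.8, 62.2, 23.5]
ee_rot: [-71.7, 89.9, -171.5]
force: [0.1, -1.0, -2.5]
gripper_width: 32.2
time_s: 11.05
ee_pos: [481.8, 62.3, 23.3]
ee_rot: [-67.8, 89.9, -167.6]
force: [-4.8, -1.7, 14.8]
gripper_width: 32.1
11.05 [481.8  62.3  23.3] yaw jaw -9.8 tilt [-1.    -0.001  0.   ] F [-4.82 -1.66 14.79] w 32.1 q [  6.  23. 116.  -0.  42.  16.]
```

```bash
python3 -m handwheel '0 0 0 0 -0.004 0 0.025; 0 0 0 0 -0.008 0 0.025; 0 0 0 0 -0.012 0 0.025'; python3 -m handwheel '0 0 0 0 -0.004 0 0.025'; python3 -m handwheel '0 0 0 0 -0.004 0 0.025'; python3 -m handwheel '0 0 0 0 0 0 0.025;0 0 0 0 0 0 0.025'; python3 st.py
```

```text
time_s: 11.3
ee_pos: [475.9, 64.4, 23.8]
ee_rot: [100.1, 89.3, 0.4]
force: [5.7, -1.4, 3.4]
gripper_width: 31.8
time_s: 11.38
ee_pos: [472.0, 65.2, 23.8]
ee_rot: [101.1, 89.3, 1.4]
force: [6.8, -1.2, 4.2]
gripper_width: 32.0
time_s: 11.47
ee_pos: [468.1, 65.9, 23.8]
ee_rot: [101.5, 89.3, 1.8]
force: [6.8, -1.2, 3.7]
gripper_width: 32.0
time_s: 11.63
ee_pos: [466.9, 66.0, 23.5]
ee_rot: [102.9, 89.5, 3.1]
force: [5.0, -0.1, 4.7]
gripper_width: 32.0
11.63 [466.9  66.   23.5] yaw jaw -9.78 tilt [-1.     0.008 -0.002] F [ 4.96 -0.12  4.74] w 32.0 q [  7.  21. 118.  -0.  40.  16.]
```

With A pressed at about 4 N it holds 6.8 N in motion and 5 N at rest. A worn sole could hold at most about 1.8 N there, so A is coarse. B and C settled to about 0 N. All three have been dragged more than 5 cm, so I'll lift A.

```bash
python3 -m handwheel '0 0 0 0 0 0 0.02;0 0 0 0 0 0 0.02; 0 0 0 -0.01 0 0 0.02; 0 0 0 -0.03 0 0 0.02; 0 0 0 -0.055 0 0 0.02; 0 0 0 -0.08 0 0 0.02; 0 0 0 -0.085 0 0 0.02; 0 0 0 -0.085 0 0 0.02;0 0 0 -0.085 0 0 0.02' 35; python3 st.py 508 297 105 -9.8;  python3 - <<'E'
from h import *
im=env.grab_frame("scene");cv2.imwrite("pics/lift.png",cv2.resize(im[80:350,160:520],(800,600),interpolation=cv2.INTER_CUBIC)[:,:,::-1])
E
```

```text
time_s: 12.38
ee_pos: [461.6, 65.6, 105.5]
ee_rot: [-70.4, 89.8, -170.2]
force: [-1.1, -0.3, -8.1]
gripper_width: 31.4
12.38 [461.6  65.6 105.5] yaw jaw -9.8 tilt [-1.    -0.003  0.001] F [-1.15 -0.33 -8.13] w 31.4 q [  7.  15. 112.  -0.  53.  16.]
shift m [ 0.0003  0.0064 -0.2359] rotvec [-0.    0.05  0.15]
```

View pics/lift.png

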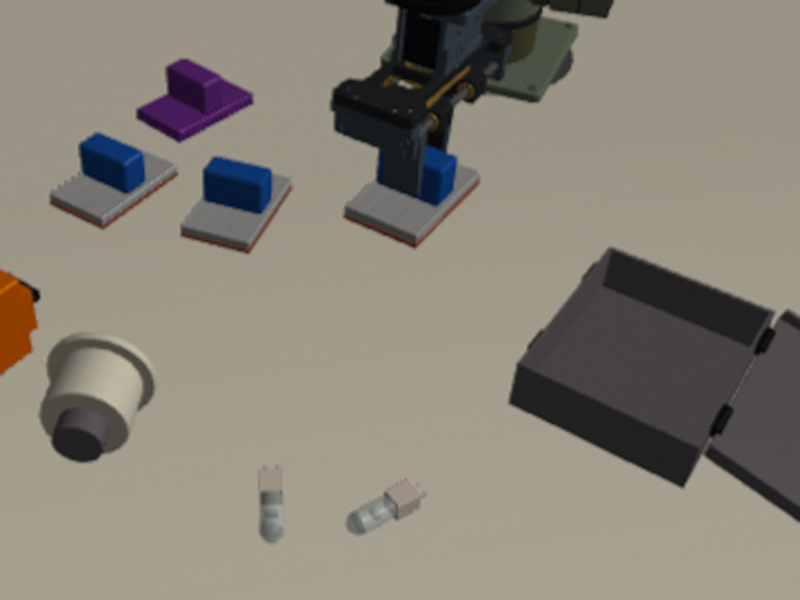

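A is held level at (415,200) and weighs 8.1 N. The case is clear, so I'll carry it over.

```bash
python3 -m handwheel '0 0 0 0 0.002 -0.01 0.02; 0 0 0 0 0.006 -0.035 0.02; 0 0 0 0 0.006 -0.065 0.02; 0 0 0 0 0.006 -0.095 0.02; 0 0 0 0 0.006 -0.125 0.02; 0 0 0 0 0.006 -0.155 0.02; 0 0 0 0 0.006 -0.185 0.02; 0 0 0 0 0.006 -0.21 0.02; 0 0 0 0 0.006 -0.228 0.02; 0 0 0 0 0.006 -0.236 0.02; 0 0 0 0 0.006 -0.236 0.02; 0 0 0 0 0.006 -0.236 0.02'; python3 st.py 508 297 33 -9.8;  python3 - <<'E'
from h import *
im=env.grab_frame("scene");cv2.imwrite("pics/over.png",cv2.resize(im[120:330,280:560],(800,600),interpolation=cv2.INTER_CUBIC)[:,:,::-1])
E
```

```text
time_s: 13.43
ee_pos: [508.0, 296.6, 105.4]
ee_rot: [-39.3, 89.8, -139.0]
force: [-0.5, -0.0, -7.8]
gripper_width: 31.4
13.43 [508.  296.6 105.4] yaw jaw -9.76 tilt [-1.    -0.002  0.003] F [-0.48 -0.04 -7.81] w 31.4 q [29. 25. 97. -0. 59. 39.]
shift m [ 0.0724  0.0001 -0.0006] rotvec [0.04 0.17 0.14]
```

View pics/over.png

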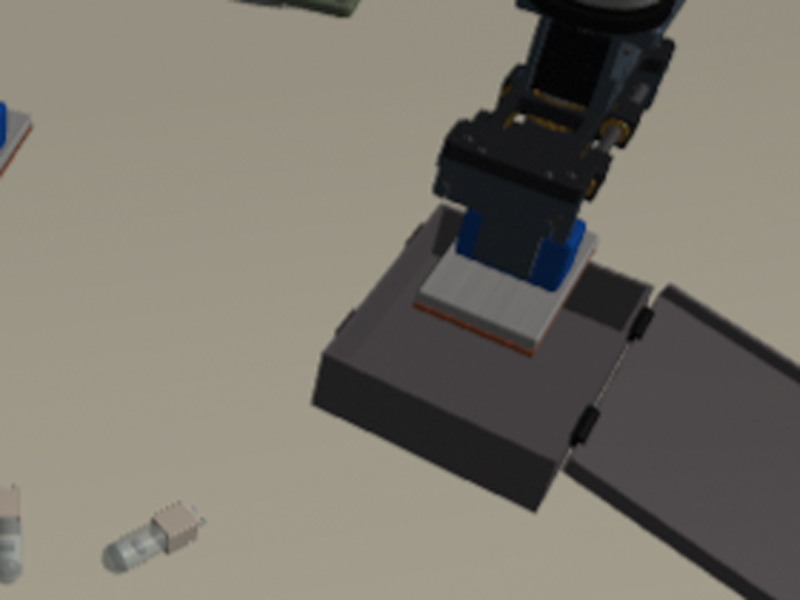

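The pad hangs level over the case interior at (505,285), aligned with the walls. I'll lower it slowly until it touches.

```bash
python3 -m handwheel '0 0 0 0.015 0 0 0.02; 0 0 0 0.035 0 0 0.02; 0 0 0 0.052 0 0 0.02; 0 0 0 0.063 0 0 0.02; 0 0 0 0.070 0 0 0.02; 0 0 0 0.073 0 0 0.02; 0 0 0 0.075 0 0 0.02; 0 0 0 0.075 0 0 0.02'; python3 -m handwheel '0 0 0 0.001 0 0 0.02; 0 0 0 0.002 0 0 0.02; 0 0 0 0.002 0 0 0.02'; python3 -m handwheel '0 0 0 0.0005 0 0 0.02; 0 0 0 0.001 0 0 0.02; 0 0 0 0.001 0 0 0.02'
```

```text
time_s: 14.15
ee_pos: [509.5, 297.3, 32.3]
ee_rot: [121.1, 90.0, 21.3]
force: [0.1, 0.2, -7.4]
gripper_width: 31.3
time_s: 14.4
ee_pos: [509.3, 297.5, 30.3]
ee_rot: [123.4, 90.0, 23.6]
force: [-1.0, 0.5, -7.3]
gripper_width: 31.6
time_s: 14.65
ee_pos: [509.0, 297.3, 29.0]
ee_rot: [67.3, 90.0, -32.5]
force: [-0.3, 0.8, -7.9]
gripper_width: 31.7
```

```bash
python3 -m handwheel '0 0 0 0.0005 0 0 0.02; 0 0 0 0.001 0 0 0.02; 0 0 0 0.001 0 0 0.02';python3 -m handwheel '0 0 0 0.0005 0 0 0.02; 0 0 0 0.001 0 0 0.02; 0 0 0 0.001 0 0 0.02'
```

```text
time_s: 14.9
ee_pos: [509.0, 297.2, 27.8]
ee_rot: [-33.5, 90.0, -133.4]
force: [0.3, 0.0, -7.3]
gripper_width: 31.8
time_s: 15.15
ee_pos: [509.1, 297.3, 27.4]
ee_rot: [110.8, 90.0, 11.0]
force: [-1.4, -0.2, -3.1]
gripper_width: 31.7
```

```bash
python3 -m handwheel '0 0 0 0.0005 0 0 0.02; 0 0 0 0.0005 0 0 0.02'; python3 -m handwheel '0 0 0 0 0 0 0.034; 0 0 0 0 0 0 0.04; 0 0 0 0 0 0 0.05; 0 0 0 0 0 0 0.06; 0 0 0 0 0 0 0.06; 0 0 0 0 0 0 0.06'; python3 -m handwheel '0 0 0 -0.005 0 0 0.06; 0 0 0 -0.02 0 0 0.06; 0 0 0 -0.04 0 0 0.06; 0 0 0 -0.08 0 0 0.06; 0 0 0 -0.12 0 0 0.06; 0 0 0 -0.16 0 0 0.06; 0 0 0 -0.16 0 0 0.06'
python3 - <<'E'
from h import *
im=env.grab_frame("scene");t=env.grab_frame("top")
cv2.imwrite("pics/end.png",np.hstack([cv2.resize(im,(400,300)),cv2.resize(im[180:310,370:540],(400,300),interpolation=cv2.INTER_CUBIC)])[:,:,::-1])
hsv,blue=pads(t)
for c in blobs(blue,30): print("blue",c[:,0].mean(0).round(1),rect("top",c,54))
E
```

```text
time_s: 15.32
ee_pos: [509.1, 297.3, 27.3]
ee_rot: [114.2, 90.0, 14.4]
force: [-4.1, -1.7, 2.8]
gripper_width: 31.9
time_s: 15.82
ee_pos: [509.2, 297.4, 26.4]
ee_rot: [116.0, 90.0, 16.2]
force: [0.2, -0.6, 0.5]
gripper_width: 59.9
time_s: 16.4
ee_pos: [513.2, 299.7, 195.8]
ee_rot: [129.0, 89.0, 29.2]
force: [0.8, 0.7, 1.0]
gripper_width: 59.8
blue [125.8 215.9] [506.4 293.9  74.7  30.8  79.6]
blue [322.6 242.4] [ 449.8 -120.6   63.8   29.7  -85.7]
blue [386.7 231.3] [ 473.  -254.8   68.3   29.5   80.4]
```

View pics/end.png

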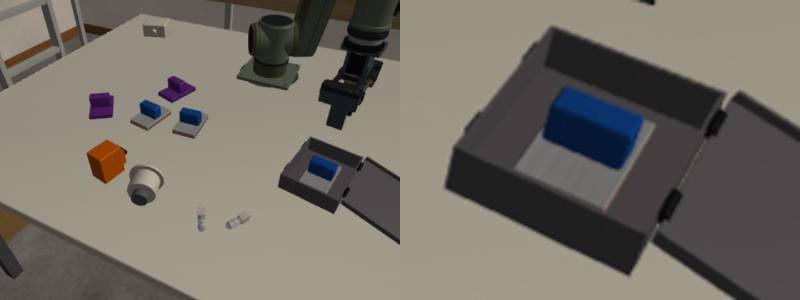

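The pad lies flat in the middle of the case at (600,140) in the crop. The worn pads, lamps and breaker are in place and the gripper is clear, so I'll hand in.

```bash
python3 -m handwheel '0 0 0 0 0 0 0.06; 0 0 0 0 0 0 0.06; 0 0 0 0 0 0 0.06'; python3 -c "
from workcell import env
print(env.job_done())"
```

```text
time_s: 16.75
ee_pos: [508.2, 296.8, 184.6]
ee_rot: [-49.5, 89.8, -149.3]
force: [0.5, -0.2, -0.6]
gripper_width: 60.1
the job is handed in; nothing more can be done
None
```

The job is handed in at about 16.8 s. The left pad turned out to be the coarse one, and it now lies flat on the floor of the open grey case.

- **Dragging:** I pushed all three pads flat along the shelf before lifting any. The middle pad moved about 76 mm, the right pad about 78 mm and the left pad about 110 mm.
- **Picking the coarse pad:** The middle and right pads dragged with about 2 N and fell to about 0 N at rest, so I took them as worn. The left pad read 5–6 N. Gripped and pressed down at about 4 N, it read 6.8 N moving and held 5 N at rest.
- **Placing it:** I lifted the left pad (about 8 N), lowered it until it touched the case floor, and let go.
- **Last checks:** The final pictures show it flat and near the middle of the case, aligned with the walls. The two worn pads are flat on the shelf, the lamps and breaker look undisturbed, and the gripper is clear.

**Force readings that disagreed:**
- The worn pads read above the stated 0.5–1.1 N.
- In plain pushing, the coarse pad read below the stated 6.5–12 N. A second push, with the fingers slightly unloading it, gave only 3.2 N, so I added the pressed drag.
- I did not repeat the pressed drag on the two worn pads.

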